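# Right the toppled egg stands

### The job

Two of the wooden egg stands on the cutting mat have toppled over. Stand each one back up on its square foot by pushing on it gently with the fingertips, roughly where it lies: do not grip, lift or carry the stands. Leave the upright stand with its egg, the beaker and the tape roll alone.

Things in the scene. Friction and masses are not known exactly. Their poses are not given: they have to be found in the camera images.
- large_stand: The larger toppled egg stand: wooden foot 110 x 110 x 14 mm, round post 32 mm in diameter at its middle, 130 mm tall in all, about 190 g. Origin: centre of the foot's underside; z runs along the post to its tip. Starts with post tip and a foot edge on the table, z 18.6 deg below level: the foot is nearly on edge, its upper edge level, 106 mm up.
- small_stand: The smaller toppled egg stand: wooden foot 90 x 90 x 12 mm, round post 24 mm in diameter at its middle, 110 mm tall in all, about 110 g. Origin: centre of the foot's underside; z runs along the post to its tip. Starts with post tip and a foot edge on the table, z 18.6 deg below level: the foot is nearly on edge, its upper edge level, 86 mm up.
- large_tip (a point): Centre of the end of the larger stand's post. Tipped 40 to 60 deg over its lower edge, the stand drops onto its foot by itself: it takes under 1 N at the foot's upper edge, pushed from the post's side towards the underside. The post swings up behind the pushing finger.
- small_tip (a point): Centre of the end of the smaller stand's post. Tipped 40 to 60 deg over its lower edge, the stand drops onto its foot by itself: it takes under 1 N at the foot's upper edge, pushed from the post's side towards the underside. The post swings up behind the pushing finger.
- egg_stand: Bystander: a third wooden stand (foot 90 x 90 x 12 mm, post 24 mm in diameter), already upright, with a white ceramic egg (78 mm wide, top at 182 mm) drying on it, at the far side of the mat. Origin: centre of its underside; z up.
- beaker: Bystander: empty red plastic beaker, 72 mm wide at the rim, 100 mm tall, standing at the left or right of the mat. Origin: centre of its underside; z up.
- tape_roll: Bystander: cardboard-coloured roll of tape, 100 mm outside diameter, 48 mm high, lying flat at the left or right of the mat. Origin: centre of its underside; z up.

How it is judged:
At the end, for the whole second after the job is handed in: Both toppled stands are upright on their feet (post within 0.08 rad of vertical, underside within 6 mm of the table), at rest, origins within 180 mm of their starts (righting alone takes about 80 mm); egg stand, beaker and tape roll upright and within 30 mm of where they were (angle between each of large_stand, small_stand's own z axis and vertical below 0.08 rad and height (world z) of each of large_stand, small_stand below 0.006 m and distance of each of large_stand, small_stand from where it was at the start of the episode below 0.18 m and linear speed of each of large_stand, small_stand below 0.02 m/s and angular speed of each of large_stand, small_stand below 0.1 rad/s and distance of each of egg_stand, beaker, tape_roll from where it was at the start of the episode below 0.03 m and angle between each of egg_stand, beaker, tape_roll's own z axis and vertical below 0.1 rad); the robot touches nothing.
It fails at once if the larger stand is lifted off the table (height (world z) of large_stand above 0.075 m or (angle between large_stand's own z axis and vertical below 0.4 rad and height (world z) of large_stand above 0.035 m)).
It fails at once if the smaller stand is lifted off the table (height (world z) of small_stand above 0.065 m or (angle between small_stand's own z axis and vertical below 0.4 rad and height (world z) of small_stand above 0.035 m)).
It fails at once if the larger stand is gripped (fingers press on it with over 30 N; righting it takes about 1 N) (contact force between the fingers and large_stand above 30 N).
It fails at once if the smaller stand is gripped (fingers press on it with over 30 N; righting it takes about 1 N) (contact force between the fingers and small_stand above 30 N).
It fails at once if the egg stand, the beaker or the tape roll is knocked or shifted (over 30 mm) (distance of any of egg_stand, beaker, tape_roll from where it was at the start of the episode above 0.03 m or angle between any of egg_stand, beaker, tape_roll's own z axis and vertical above 0.3 rad).
It also fails if it takes over 42 s, if anything falls off the work surface, if the arm or the gripper's body presses on something with over 40 N, if the wrist force passes 120 N, or if a joint passes its speed limit or range.

### The arm

A 6-joint arm with a two-finger parallel gripper is mounted at the origin on the work surface. World frame = base frame: x ahead of the robot, y to its left, z up, the work surface at z = 0. Lengths are in m, angles in rad, forces in N, time in s.
With the tool pointing down it reaches from about 0.25 to 0.8 m from the base axis. Payload 3.9 kg.
Tool frame: the origin (TCP) lies between the finger pads; the fingertips stand 11 mm ahead of it and the grasp point (between the pads) lies 8 mm behind it; z points along the fingers, y is the line along which they close (so a half turn about z gives the same grasp; the last joint's range is limited). The gripper opens to 85 mm and grips with 20 to 120 N. Pads are 22 mm wide; open, the fingers measure 114 mm over their backs; the gripper's body (76 mm by 85 mm) begins 54 mm behind the grasp point. The pads swing forward as they close: fully open they stand 13 mm farther back than shut.
Start: joints at [1.214, 0.26, -0.138, 1.173, 0, 1.571], TCP at [0.183, 0.492, 0.242] pointing down, gripper open.
Joint ranges: [-2.78, 2.78], [-0.83, 1.72], [-1.28, 1.37], [-1.9, 2.12], [-1.57, 1.48], [-3.14, 3.14]. Speed limits (rad/s): [2.57, 2.57, 3.14, 3.14, 3.14, 3.14].

### API

Orientations are given as a unit quaternion [w, x, y, z].
In Python, from plant import r gives the robot as it stands.
- The arm moves only by the shell command python3 -m crank 'ROWS' [FORCE]. ROWS is JSON, a list of rows, each a list of 7 numbers: the opening, from 0 (shut) to 1 (fully open), then the shift along the tool's x, y, z normalised to -1 to 1, where 1 is 0.05 m, then the turn, a rotation vector about the tool's x, y, z normalised to -1 to 1, where 1 is pi rad. In form: [[hand, dx, dy, dz, rx, ry, rz], ...]. A call has 1 to 5 rows; each row shifts and turns the commanded pose from where the row before left it, along the tool's axes as they then stand; what a row does not reach is not made up. A row lasts 1/10 s, in which the tool goes at most 50 mm and 8.59 degrees, less where a joint would pass 70% of its speed; a pose out of reach is approached as far as the arm can. A call with a number of a shift or a turn outside -1 to 1 is refused whole. A call with a gripper value outside its range is refused whole. The fingers move at their own pace and stop on an object; FORCE is the grip in N (left out, the last holds). Time passes only in rows, so rows that do not move let the fingers close. It gives the time, the measured TCP pose, the force, the opening and the grip force at its end, in the units of the state.
- r.sense(): the state, without advancing time (a new reading comes with each control period).
- r.grab_frame(name): name is "side" or "top"; returns (picture, depth): 480x640x3 uint8, red, green, blue; 480x640 float32, m along the optical axis (not along the pixel's ray), 0 where there is no reading.
- r.camera_info(name): a dict with "vertical_fov" (degrees; the focal length in pixels is half the picture's height over the tangent of half this angle, whatever the lens; pixels are square), "cx", "cy" (the principal point, pixels), "R" (3x3) and "t" (3): a world point X has camera coordinates R X + t. Camera axes: x right, y down, z forward; pixel columns grow to the right and rows downward; lengths in m; the calibration is good to about 2 mm. A picture is of the moment at which its call begins. camera_info takes no time and is no camera call.
- r.finish_job(): hands the job in; it is judged then, once.
Trained networks look in the newest picture that a camera, given by its name, has taken for a name from the list of things; names that differ only in an ending like _2 or _b are one class to them, and where a whole thing is asked for, a point or a joint stands for the part that bears it (a point fixed in the world has none). Each returns a list of dicts, best first, with "score" (0 to 1); they miss things now and then, are a little off and sometimes report something else, mostly with a low value. They report only what shows in the picture. A call takes as long as a camera call.
- r.regions_of(query, camera): "region" (480x640 bool, what is visible of it) and "uv" ([column, row] in pixels, amid what is visible of it).
- r.mark_of(query, camera): "uv" ([column, row] in pixels: a listed point, or the origin of a listed thing).
The state is a dict: "clock": time; "joint_pos": joint angles; "joint_vel": joint speeds; "joint_efforts": joint torques, N m; "position": TCP position; "eef_rot": TCP orientation; "wrist_force": force on the tool from outside, world axes, zero at the start; "ft_torque": the same for the moment, N m; "gripper_width": opening from 0.0 (shut) to 1.0 (fully open); "finger_force": force on a finger pad.
Only numpy, scipy, OpenCV 4.12 (cv2) and the standard library are available. Lean on these libraries where they do the work, as an engineer would, in place of code of your own. Each camera call takes 0.05 s, during which the arm holds its last target. There are 200 camera calls.

## Working session

There is one attempt and no reset: what is moved stays moved. The work goes in short steps, Python scripts to look and compute and a shell command to move; the robot and the scene stay as the last step left them, time stands still between calls to the robot, and variables do not carry over. Pictures are saved under pics/ and viewed, at most 10 in all, crops included, and the job is handed in when it is done.

```bash
ls; mkdir -p pics
cat > h.py <<'E'
import numpy as np,cv2
from plant import r
def cam(n):
    c=r.camera_info(n);f=240/np.tan(np.radians(c["vertical_fov"])/2)
    return f,c["cx"],c["cy"],np.array(c["R"]),np.array(c["t"])
def cloud(n,d):
    f,cx,cy,R,t=cam(n);v,u=np.mgrid[:480,:640]
    P=np.stack([(u-cx)/f*d,(v-cy)/f*d,d],-1)
    W=(P-t)@R; W[d<=0]=np.nan
    return W
E
python3 - <<'E'
from h import *
for n in("side","top"):
    p,d=r.grab_frame(n);cv2.imwrite(f"pics/{n}0.png",p[...,::-1]);W=cloud(n,d);np.save(n+"0.npy",W)
    print(n,-cam(n)[3].T@cam(n)[4])
    for q in("large_stand","small_stand","egg_stand","beaker","tape_roll","large_tip","small_tip"):
        if 'tip' not in q:
            for o in r.regions_of(q,n)[:2]:
                m=o["region"];pts=W[m];print(q,round(o["score"],2),np.round(o["uv"]),m.sum(),np.round(np.nanpercentile(pts,[3,50,97],axis=0),3).tolist())
        for o in r.mark_of(q,n)[:2]:
            u,v=np.round(o["uv"]).astype(int);print("  mark",q,round(o["score"],2),u,v,np.round(W[min(max(v,0),479),min(max(u,0),639)],3))
s=r.sense();print(s)
E
```

```text
pics
side [ 0.02413728 -0.83553169  0.96698742]
large_stand 0.47 [434. 343.] 1277 [[0.581, -0.479, 0.009], [0.609, -0.448, 0.066], [0.646, -0.415, 0.099]]
  mark large_stand 0.77 353 286 [ 0.565 -0.205  0.051]
  mark large_stand 0.67 223 222 [0.42  0.258 0.001]
small_stand 0.62 [249. 214.] 649 [[0.425, 0.165, 0.004], [0.483, 0.211, 0.039], [0.528, 0.255, 0.088]]
  mark small_stand 0.65 255 212 [0.503 0.202 0.041]
egg_stand 0.69 [369. 218.] 1355 [[0.714, -0.078, 0.005], [0.745, -0.049, 0.063], [0.794, 0.001, 0.176]]
  mark egg_stand 0.85 370 234 [ 0.75  -0.044  0.016]
beaker 0.83 [436. 343.] 1348 [[0.581, -0.479, 0.005], [0.611, -0.449, 0.066], [0.647, -0.415, 0.1]]
  mark beaker 0.56 432 357 [ 0.591 -0.464  0.04 ]
tape_roll 0.98 [259. 161.] 653 [[0.606, 0.413, 0.003], [0.652, 0.449, 0.03], [0.695, 0.505, 0.049]]
tape_roll 0.47 [359. 290.] 1428 [[0.529, -0.282, 0.008], [0.57, -0.248, 0.049], [0.657, -0.179, 0.107]]
  mark tape_roll 0.73 258 168 [0.633 0.424 0.025]
  mark large_tip 0.62 402 298 [ 0.662 -0.286  0.021]
  mark small_tip 0.82 224 221 [0.421 0.252 0.008]
  mark small_tip 0.
[... 1052 characters left out ...]
1.3, 'joint_pos': array([ 1.21402235e+00,  2.59979509e-01, -1.38084074e-01,  1.17270883e+00,
        5.47471857e-07,  1.57080268e+00]), 'joint_vel': array([ 0.00100729, -0.00060521, -0.00167448, -0.00094239, -0.0001069 ,
       -0.00034031]), 'joint_efforts': array([ 3.67213033e-04, -4.05615413e+01,  2.54231071e+01,  1.37854684e-03,
       -1.40822726e-04, -4.03596516e-06]), 'position': array([0.18335594, 0.49193507, 0.24232111]), 'eef_rot': array([1.85214931e-06, 1.77445517e-01, 9.84130626e-01, 1.18152818e-05]), 'wrist_force': array([-0.08034078,  0.22609349, -0.15516534]), 'ft_torque': array([ 0.00967639, -0.04994991, -0.02027473]), 'finger_force': 0.0, 'gripper_width': 0.9982510028157445}
```

Run:
```python
from h import *
W=np.load("top0.npy")
for q,(c,zt,th) in dict(large=((.58,-.235),.106,.085),small=((.48,.22),.086,.068)).items():
    m=(np.hypot(W[...,0]-c[0],W[...,1]-c[1])<.12)&(W[...,2]>.006)
    m&=np.isfinite(W[...,0]); P=W[m]
    e=P[P[:,2]>zt-.008][:,:2]; mu=e.mean(0); u,s,vt=np.linalg.svd(e-mu); 
    pr=(e-mu)@vt[0]; print(q,"top edge mean",mu,"dir",vt[0],"range",pr.min(),pr.max(),"perp",np.ptp((e-mu)@vt[1]))
    lo=P[P[:,2]<.05];n=vt[1]; 
    n=n*np.sign(np.median((lo[:,:2]-mu)@n)); x=(P[:,:2]-mu)@n; far=P[x>np.nanpercentile(x,97)]
    print(" post dir (horiz)",n,"yaw",np.degrees(np.arctan2(n[1],n[0])),"tip mean",far.mean(0),"extent",x.min(),x.max(),"cnt",len(e))
```

```text
large top edge mean [ 0.57506403 -0.22637005] dir [-0.46502609 -0.88529698] range -0.054437321852502205 0.05573048054604289 perp 0.01750127718863126
 post dir (horiz) [-0.88529698  0.46502609] yaw 152.28808975888944 tip mean [ 0.53921969 -0.21115821  0.01002791] extent -0.10538681027356764 0.09983899434955723 cnt 359
small top edge mean [0.48715678 0.21440124] dir [-0.59510238 -0.80364989] range -0.04603041928409105 0.0443059846251857 perp 0.016241733872308067
 post dir (horiz) [ 0.80364989 -0.59510238] yaw -36.51993118166191 tip mean [0.51826612 0.19430875 0.00891726] extent -0.11848492960228162 0.09039588685472716 cnt 274
```

View pics/top0.png

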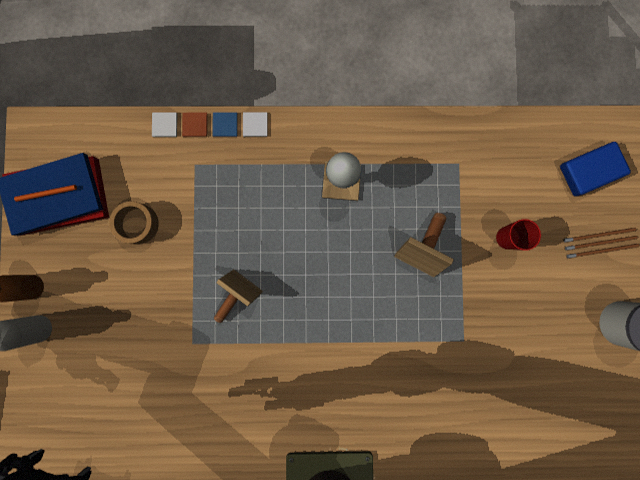

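The top view matches the fit. The large stand's foot is at about (424,255) with its tip at (437,217), pointing away from the robot. The small stand's foot is at about (240,287) with its tip at (220,318), pointing toward it. That means the fit's normal signs are flipped, so the push directions are az 152.3° for the large stand and az -36.5° for the small one. I'll push with the two fingers straddling the post.

```bash
cat >> h.py <<'E'
from scipy.spatial.transform import Rotation as Ro
def go(target,az=None):
    s=r.sense();q=s["eef_rot"];R=Ro.from_quat([*q[1:],q[0]]).as_matrix()
    a=np.degrees(np.arctan2(R[1,0],R[0,0]))
    d=np.array(target)-s["position"]
    print("az",a.round(2),"pos",s["position"].round(4),"tool shift units",(R.T@d/.05).round(3), "tilt",R[:,2].round(3),"F",s["wrist_force"].round(2),"t",s["clock"],"w",s["gripper_width"])
E
python3 -m crank '[[0.7,0,0,0,0,0,0.0447],[0.7,0,0,0,0,0,0.0447],[0.7,0,0,0,0,0,0]]'
python3 -c "
from h import *
go([.457,.237,.2])"
```

```text
clock: 1.6
position: [0.1834, 0.4919, 0.2423]
eef_rot: [0.0, 0.313, 0.95, 0.0]
wrist_force: [-0.1, 0.3, 0.1]
gripper_width: 0.699
finger_force: 0.0
az 143.48 pos [0.1834 0.4919 0.2423] tool shift units [-7.432 -0.841  0.846] tilt [ 0.  0. -1.] F [-0.1   0.33  0.1 ] t 1.6 w 0.6992595686468787
```

```bash
python3 -m crank '[[0.7,-0.743,-0.084,0.085,0,0,0],[0.7,-0.743,-0.084,0.085,0,0,0],[0.7,-0.743,-0.084,0.085,0,0,0],[0.7,-0.743,-0.084,0.085,0,0,0],[0.7,-0.743,-0.084,0.085,0,0,0]]' >/dev/null
python3 -m crank '[[0.7,-0.743,-0.084,0.085,0,0,0],[0.7,-0.743,-0.084,0.085,0,0,0],[0.7,-0.743,-0.084,0.085,0,0,0],[0.7,-0.743,-0.084,0.085,0,0,0],[0.7,-0.743,-0.084,0.085,0,0,0]]' >/dev/null
python3 -m crank '[[0.7,0,0,0,0,0,0],[0.7,0,0,0,0,0,0]]'
python3 - <<'E'
from h import *
go([.457,.237,.078])
p,d=r.grab_frame("side");W=cloud("side",d)
# fingertip height: lowest points of the gripper near TCP, above the stand
m=(np.hypot(W[...,0]-.457,W[...,1]-.237)<.06)&(W[...,2]>.13);print(np.nanpercentile(W[m][:,2],[0,1,5]),m.sum())
cv2.imwrite("pics/side1.png",cv2.resize(p[120:330,130:410],(800,600))[...,::-1])
E
```

```text
clock: 2.8
position: [0.457, 0.2365, 0.1996]
eef_rot: [-0.0, 0.313, 0.95, -0.0]
wrist_force: [-0.2, 0.0, 0.1]
gripper_width: 0.7
finger_force: 0.0
az 143.47 pos [0.457  0.2365 0.1996] tool shift units [0.005 0.009 2.432] tilt [-0.001  0.    -1.   ] F [-0.22  0.04  0.13] t 2.8 w 0.7000623032474104
[0.19266317 0.20680302 0.27012069] 5062
```

View pics/side1.png

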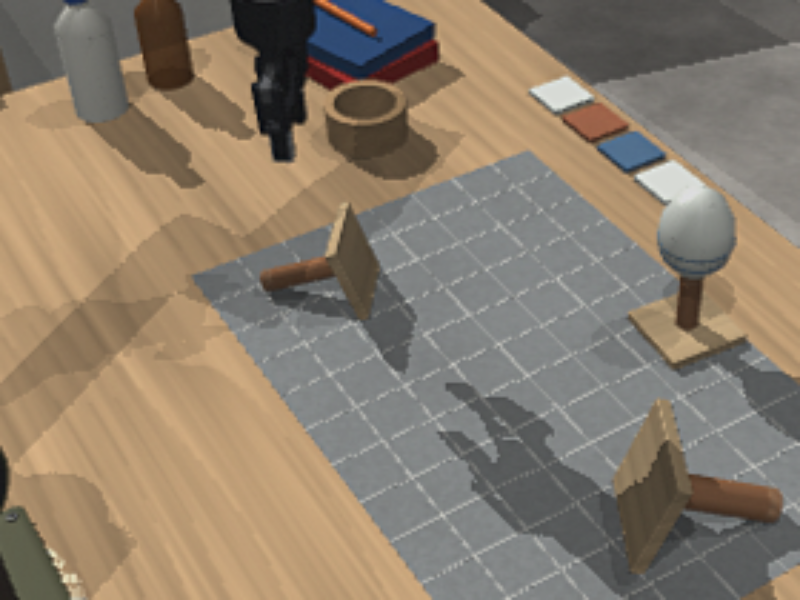

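The side view shows the fingers at crop (280,150), on the post side of the small foot (350,260). The tips sit about 7 mm below the TCP. Next I descend and check for contact.

```bash
python3 -m crank '[[0.7,0,0,0.6,0,0,0],[0.7,0,0,0.6,0,0,0],[0.7,0,0,0.6,0,0,0],[0.7,0,0,0.4,0,0,0],[0.7,0,0,0.23,0,0,0]]'
python3 -m crank '[[0.7,-0.2,0,0,0,0,0],[0.7,-0.2,0,0,0,0,0],[0.7,-0.2,0,0,0,0,0],[0.7,-0.2,0,0,0,0,0],[0.7,-0.2,0,0,0,0,0]]'
python3 -m crank '[[0.7,-0.16,0,0,0,0,0],[0.7,-0.16,0,0,0,0,0],[0.7,-0.16,0,0,0,0,0],[0.7,-0.16,0,0,0,0,0]]'
python3 - <<'E'
from h import *
go([.55,.166,.078])
p,d=r.grab_frame("side")
cv2.imwrite("pics/side2.png",cv2.resize(p[120:330,130:410],(800,600))[...,::-1])
E
```

```text
clock: 3.35
position: [0.4548, 0.2376, 0.0768]
eef_rot: [-0.001, 0.312, 0.95, -0.001]
wrist_force: [-0.4, -0.5, -0.7]
gripper_width: 0.699
finger_force: 0.0
clock: 3.85
position: [0.4987, 0.2068, 0.0792]
eef_rot: [0.001, 0.314, 0.95, 0.001]
wrist_force: [-0.8, 0.0, -1.0]
gripper_width: 0.706
finger_force: 0.1
clock: 4.25
position: [0.5232, 0.1877, 0.0782]
eef_rot: [-0.0, 0.313, 0.95, -0.0]
wrist_force: [-0.8, -0.5, -0.5]
gripper_width: 0.697
finger_force: 0.0
az 143.46 pos [0.5232 0.1877 0.0782] tool shift units [-0.69  -0.03   0.004] tilt [-0. -0. -1.] F [-0.76 -0.55 -0.46] t 4.25 w 0.697409330494114
```

View pics/side2.png

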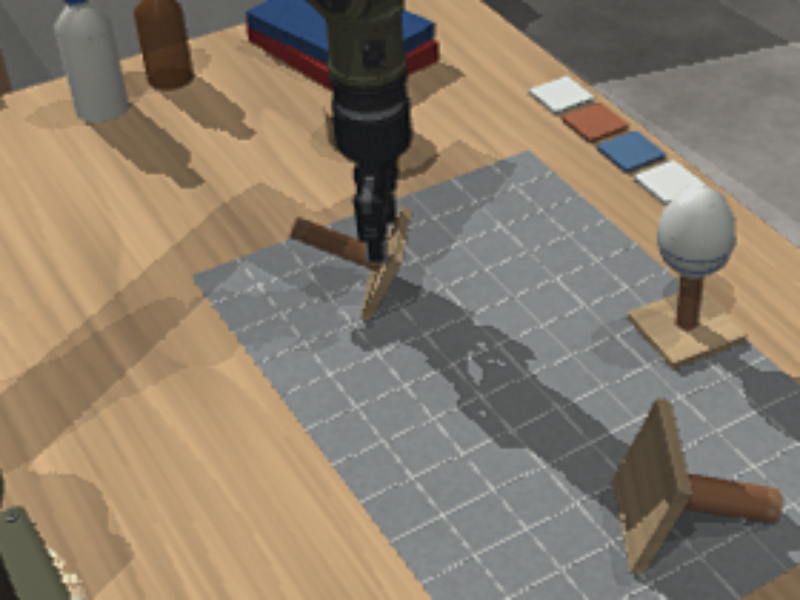

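The post at crop (330,240) has risen and the foot is tipping about its lower edge at (370,315), so the push is working. I'll continue.

```bash
python3 -m crank '[[0.7,-0.14,0,0,0,0,0],[0.7,-0.14,0,0,0,0,0],[0.7,-0.14,0,0,0,0,0],[0.7,-0.14,0,0,0,0,0],[0.7,0,0,0,0,0,0]]'
python3 -m crank '[[0.7,0,0,0,0,0,0],[0.7,0,0,0,0,0,0],[0.7,0,0,0,0,0,0]]'
python3 - <<'E'
from h import *
go([.55,.166,.078])
p,d=r.grab_frame("side")
cv2.imwrite("pics/side3.png",cv2.resize(p[120:330,130:410],(800,600))[...,::-1])
E
```

```text
clock: 4.8
position: [0.5463, 0.1711, 0.0784]
eef_rot: [0.0, 0.314, 0.949, 0.0]
wrist_force: [-0.5, -0.4, -0.4]
gripper_width: 0.702
finger_force: 0.0
clock: 5.1
position: [0.5449, 0.1717, 0.0783]
eef_rot: [-0.0, 0.313, 0.95, -0.0]
wrist_force: [0.3, 0.4, 0.9]
gripper_width: 0.701
finger_force: 0.0
az 143.49 pos [0.5449 0.1717 0.0783] tool shift units [-0.149 -0.031  0.006] tilt [-0. -0. -1.] F [0.27 0.36 0.92] t 5.1 w 0.7012254208599156
```

View pics/side3.png

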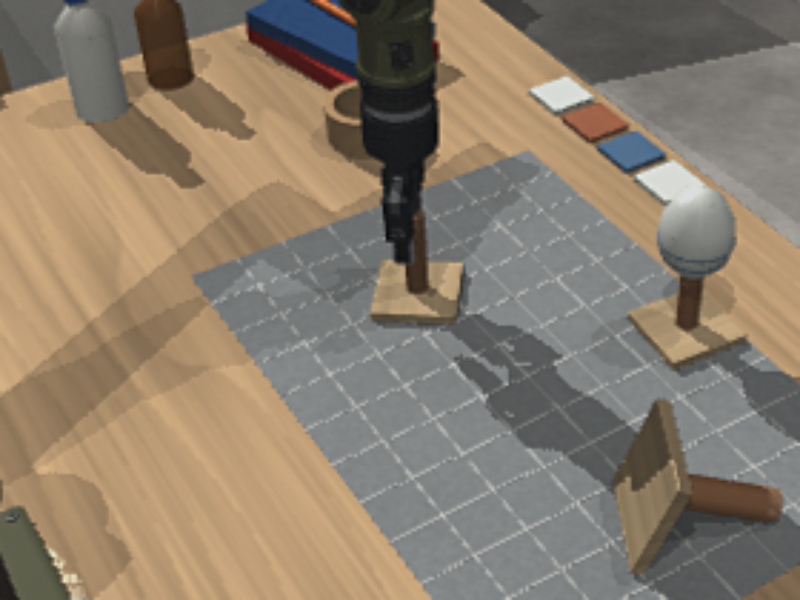

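The small stand is upright at crop (418,290). I raise straight up off its post and move to the large one.

```bash
python3 -m crank '[[0.7,0,0,-0.5,0,0,0],[0.7,0,0,-0.8,0,0,0],[0.7,0,0,-0.8,0,0,0],[0.7,0,0,-0.8,0,0,0],[0.7,0,0,-0.5,0,0,0]]'
python3 -m crank '[[0.7,0,0,0,0,0,-0.0245],[0.7,0,0,0,0,0,-0.0245],[0.7,0,0,0,0,0,0]]'
python3 -c "
from h import *
go([.606,-.2425,.22])"
```

```text
clock: 5.65
position: [0.546, 0.172, 0.2518]
eef_rot: [0.002, 0.313, 0.95, 0.001]
wrist_force: [0.5, -0.9, -0.4]
gripper_width: 0.704
finger_force: 0.0
clock: 5.95
position: [0.5451, 0.1717, 0.2486]
eef_rot: [0.0, 0.239, 0.971, 0.0]
wrist_force: [-1.0, 0.5, -0.3]
gripper_width: 0.7
finger_force: 0.0
az 152.29 pos [0.5451 0.1717 0.2486] tool shift units [-4.93  -6.768  0.571] tilt [ 0.  0. -1.] F [-0.98  0.47 -0.32] t 5.95 w 0.6996176647546837
```

```bash
python3 -m crank '[[0.7,-0.5,-0.68,0,0,0,0],[0.7,-0.5,-0.68,0,0,0,0],[0.7,-0.5,-0.68,0,0,0,0],[0.7,-0.5,-0.68,0,0,0,0],[0.7,-0.5,-0.68,0,0,0,0]]' >/dev/null
python3 -m crank '[[0.7,-0.5,-0.68,0,0,0,0],[0.7,-0.5,-0.68,0,0,0,0],[0.7,-0.5,-0.68,0,0,0,0],[0.7,-0.5,-0.68,0,0,0,0],[0.7,-0.5,-0.68,0,0,0,0]]' >/dev/null
python3 -m crank '[[0.7,0,0,0,0,0,0],[0.7,0,0,0,0,0,0]]'
python3 - <<'E'
from h import *
go([.606,-.2425,.096])
p,d=r.grab_frame("side")
cv2.imwrite("pics/side4.png",cv2.resize(p[150:360,200:480],(800,600))[...,::-1])
E
```

```text
clock: 7.15
position: [0.608, -0.2464, 0.2474]
eef_rot: [-0.001, 0.241, 0.971, 0.0]
wrist_force: [0.2, 0.4, 0.9]
gripper_width: 0.7
finger_force: 0.0
az 152.11 pos [ 0.608  -0.2464  0.2474] tool shift units [0.067 0.049 3.028] tilt [-0.001  0.001 -1.   ] F [0.24 0.38 0.92] t 7.15 w 0.6995485025734585
```

View pics/side4.png

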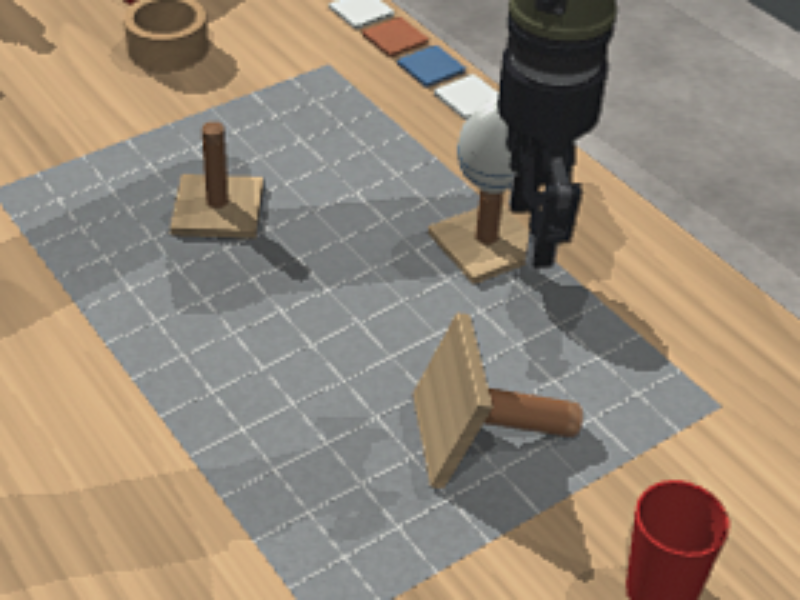

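The small stand stays upright at crop (215,190), and the fingers hover over the large post side. Next I descend and push.

```bash
python3 -m crank '[[0.7,0,0.05,0.7,0,0,0],[0.7,0,0,0.7,0,0,0],[0.7,0,0,0.7,0,0,0],[0.7,0,0,0.6,0,0,0],[0.7,0,0,0.32,0,0,0]]'
python3 -m crank '[[0.7,0.2,0,0,0,0,0],[0.7,0.2,0,0,0,0,0],[0.7,0.2,0,0,0,0,0],[0.7,0.2,0,0,0,0,0],[0.7,0.2,0,0,0,0,0]]'
python3 -m crank '[[0.7,0.16,0,0,0,0,0],[0.7,0.16,0,0,0,0,0],[0.7,0.16,0,0,0,0,0],[0.7,0.16,0,0,0,0,0]]'
python3 - <<'E'
from h import *
go([.5,-.19,.096])
p,d=r.grab_frame("side")
cv2.imwrite("pics/side5.png",cv2.resize(p[150:360,200:480],(800,600))[...,::-1])
E
```

```text
clock: 7.7
position: [0.6076, -0.2406, 0.0944]
eef_rot: [-0.002, 0.239, 0.971, 0.001]
wrist_force: [-0.3, 0.9, -0.3]
gripper_width: 0.697
finger_force: 0.0
clock: 8.2
position: [0.5651, -0.2199, 0.0987]
eef_rot: [0.001, 0.239, 0.971, -0.0]
wrist_force: [0.2, -0.7, 0.4]
gripper_width: 0.698
finger_force: 0.1
clock: 8.6
position: [0.5364, -0.2051, 0.0972]
eef_rot: [-0.0, 0.24, 0.971, 0.0]
wrist_force: [0.3, 0.3, -0.6]
gripper_width: 0.699
finger_force: 0.1
az 152.28 pos [ 0.5364 -0.2051  0.0972] tool shift units [ 0.785 -0.071  0.025] tilt [-0.  0. -1.] F [ 0.28  0.27 -0.56] t 8.6 w 0.6994752569591989
```

View pics/side5.png

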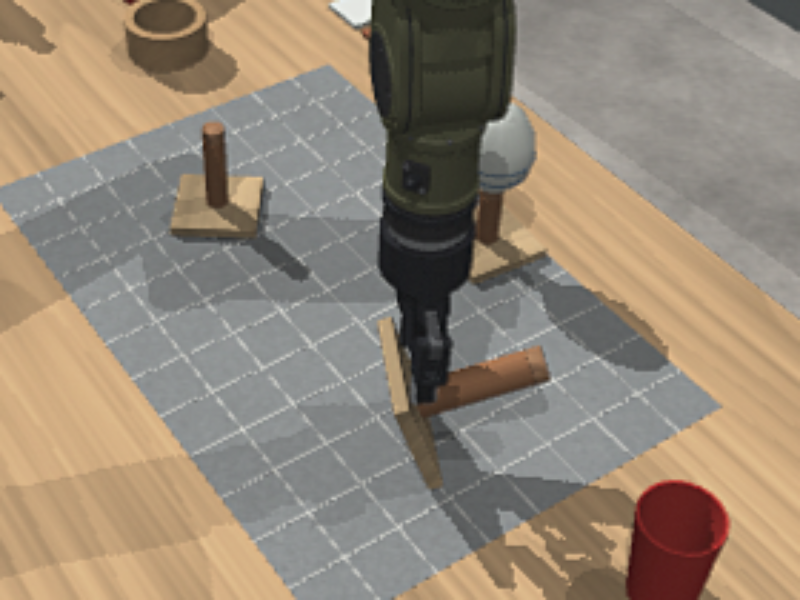

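The large stand is tipping: its post at crop (490,380) now points upward and the lower edge is holding. I'll continue about 35 mm, then pause.

```bash
python3 -m crank '[[0.7,0.14,0,0,0,0,0],[0.7,0.14,0,0,0,0,0],[0.7,0.14,0,0,0,0,0],[0.7,0.14,0,0,0,0,0],[0.7,0.14,0,0,0,0,0]]'
python3 -m crank '[[0.7,0,0,0,0,0,0],[0.7,0,0,0,0,0,0],[0.7,0,0,0,0,0,0],[0.7,0,0,0,0,0,0]]'
python3 - <<'E'
from h import *
go([.5,-.19,.25])
p,d=r.grab_frame("side")
cv2.imwrite("pics/side6.png",cv2.resize(p[150:360,200:480],(800,600))[...,::-1])
E
```

```text
clock: 9.15
position: [0.5054, -0.1888, 0.0973]
eef_rot: [-0.0, 0.239, 0.971, -0.0]
wrist_force: [0.3, 0.2, 0.1]
gripper_width: 0.704
finger_force: 0.0
clock: 9.55
position: [0.5064, -0.1893, 0.0973]
eef_rot: [0.0, 0.24, 0.971, -0.0]
wrist_force: [0.2, -0.2, 0.3]
gripper_width: 0.695
finger_force: 0.0
az 152.28 pos [ 0.5064 -0.1893  0.0973] tool shift units [ 0.106 -0.072 -3.053] tilt [ 0. -0. -1.] F [ 0.15 -0.17  0.25] t 9.55 w 0.6950495274569786
```

View pics/side6.png

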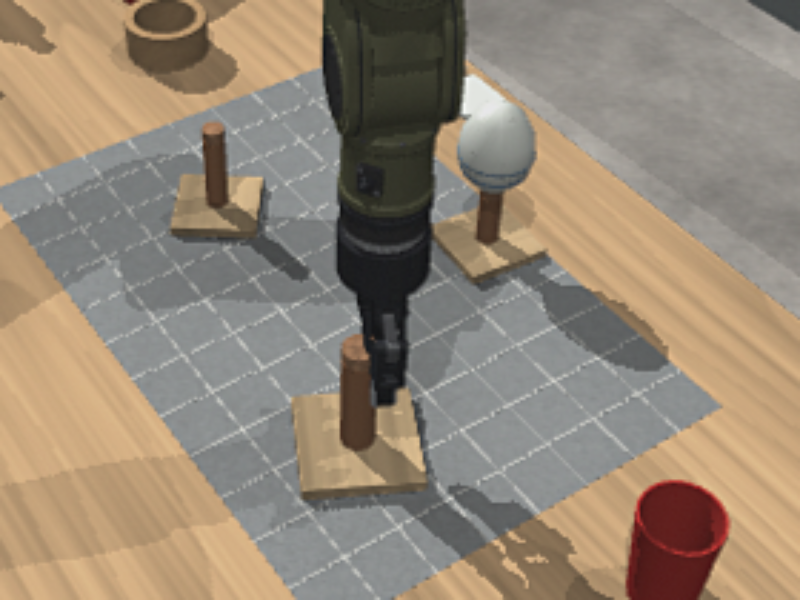

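The large stand is upright on its foot at crop (360,440). I lift the hand straight up clear of the post, check, and hand in.

```bash
python3 -m crank '[[0.7,0,0,-0.5,0,0,0],[0.7,0,0,-0.8,0,0,0],[0.7,0,0,-0.8,0,0,0],[0.7,0,0,-0.8,0,0,0],[0.7,0,0,-0.5,0,0,0]]' >/dev/null
python3 -m crank '[[0.7,0,0,0,0,0,0],[0.7,0,0,0,0,0,0],[0.7,0,0,0,0,0,0],[0.7,0,0,0,0,0,0],[0.7,0,0,0,0,0,0]]'
python3 - <<'E'
from h import *
p,d=r.grab_frame("side");W=cloud("side",d)
cv2.imwrite("pics/side7.png",p[...,::-1])
for q in("large_stand","small_stand"):
    o=r.regions_of(q,"side")[:1]
    for o in o: print(q,o["score"],np.nanpercentile(W[o["region"]],[2,50,98],axis=0).round(3).tolist())
E
```

```text
clock: 10.6
position: [0.5054, -0.1889, 0.266]
eef_rot: [-0.001, 0.24, 0.971, 0.0]
wrist_force: [0.7, 0.9, 0.3]
gripper_width: 0.699
finger_force: 0.0
large_stand 0.65 [[0.431, -0.249, 0.003], [0.484, -0.196, 0.014], [0.551, -0.125, 0.13]]
small_stand 0.98 [[0.501, 0.114, 0.001], [0.547, 0.158, 0.012], [0.6, 0.215, 0.109]]
```

View pics/side7.png

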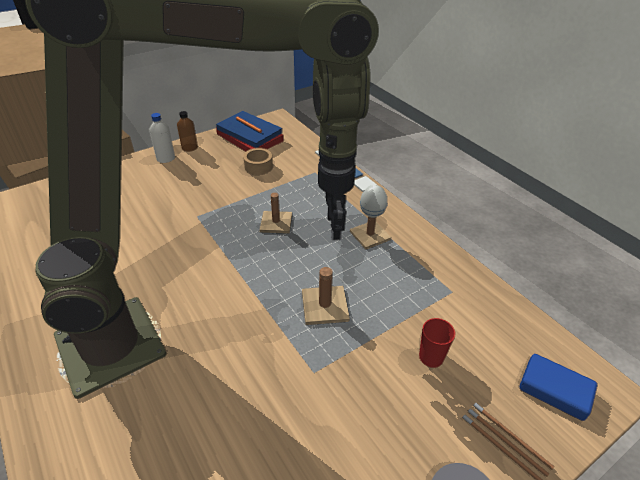

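Both stands are upright, at (326,300) and (277,222), with post tops measured at 130 and 109 mm. The bystanders look undisturbed and the hand is clear.

```bash
python3 -c "
from plant import r
print(r.finish_job())"
```

```text
the job is handed in; nothing more can be done
None
```

Both toppled stands were pushed back upright on their feet with no gripping or lifting, the egg stand, beaker and tape roll were left alone, and the job was handed in at about 11 s; no verdict was returned.

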